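# Cover the cutting dishes from a stack of clay covers

## Task

Take the stack of four clay covers apart and lay each cover on the open clay dish of the same shape and size, centred and flat on the rim, with straight edges lined up, so that all four dishes are closed. Do not shift or knock over the two little potted succulents that stand among them.

Things in the scene. Friction and masses are not known exactly. Their poses are not given: they have to be found in the camera images.
- small_cover_mid (a point): The small round cover, 32 mm in diameter. At the start it is the top of the stack, on the square cover. Solid fired clay, bare terracotta colour with a thin pale rubbed line along the top edge, flat on both faces, 18 mm thick. This point is its centre, half-way up (9 mm above its underside); z is up.
- square_cover_mid (a point): The square cover, 42 by 42 mm (sides along its x and y axes). At the start it lies third from the bottom, on the large round cover. Solid fired clay, bare terracotta colour with a thin pale rubbed line along the top edge, flat on both faces, 18 mm thick. This point is its centre, half-way up (9 mm above its underside); z is up.
- round_cover_mid (a point): The large round cover, 62 mm in diameter. At the start it lies second from the bottom, on the oblong cover. Solid fired clay, bare terracotta colour with a thin pale rubbed line along the top edge, flat on both faces, 18 mm thick. This point is its centre, half-way up (9 mm above its underside); z is up.
- oblong_cover_mid (a point): The oblong (rectangular) cover, 112 mm long (its x axis) by 64 mm wide (its y axis). At the start it lies on the bench as the bottom of the stack. Solid fired clay, bare terracotta colour with a thin pale rubbed line along the top edge, flat on both faces, 18 mm thick. This point is its centre, half-way up (9 mm above its underside); z is up.
- oblong_dish_rim (a point): Oblong (rectangular) open dish, 112 mm long (x axis) by 64 mm wide (y axis), 30 mm high, wall 11 mm thick, bare terracotta, open at the top with a green leaf cutting inside; it does not move. This point is the centre of its mouth, level with the top of its rim (30 mm above the bench); z is up. Its cover has the same outline and simply rests on the rim (no lip or recess).
- round_dish_rim (a point): Large round open dish, 62 mm in outer diameter, 34 mm high, wall 11 mm thick, bare terracotta, open at the top with a green leaf cutting inside; it does not move. This point is the centre of its mouth, level with the top of its rim (34 mm above the bench); z is up. Its cover has the same outline and simply rests on the rim (no lip or recess).
- square_dish_rim (a point): Square open dish, 42 by 42 mm outside (sides along x and y), 38 mm high, wall 10 mm thick, bare terracotta, open at the top with a green leaf cutting inside; it does not move. This point is the centre of its mouth, level with the top of its rim (38 mm above the bench); z is up. Its cover has the same outline and simply rests on the rim (no lip or recess).
- small_dish_rim (a point): Small round open jar, 32 mm in outer diameter, 44 mm high, wall 9 mm thick, bare terracotta, open at the top with a green leaf cutting inside; it does not move. This point is the centre of its mouth, level with the top of its rim (44 mm above the bench); z is up. Its cover has the same outline and simply rests on the rim (no lip or recess).
- black_pot_mid (a point): Bystander: loose little black plastic pot with a succulent, 52 mm across the top, pot 36 mm high, about 58 mm with its leaves, standing on the bench among the dishes. This point is on its axis 18 mm above the bench.
- white_pot_mid (a point): Bystander: loose little white ceramic pot with a succulent, 52 mm across the top, pot 36 mm high, about 58 mm with its leaves, standing on the bench among the dishes. This point is on its axis 18 mm above the bench.
There are look-alikes about, which are no part of the job. What is shaped like the part that bears oblong_dish_rim but red is not meant. What is shaped like the part that bears square_dish_rim but blue is not meant.

How it is judged (in metres and radians):
At the end, for the whole second after the job is handed in: Every cover lies on the dish of its own outline: centre within 10 mm of the dish's centre, underside on the rim (height within 3 mm), tilt under 0.08 rad, the oblong and square covers' edges within 0.2 rad of their dishes' edges, released and at rest (horizontal distance between small_cover_mid and small_dish_rim below 0.01 m and z of small_cover_mid in the frame of small_dish_rim between 0.006 and 0.012 m and angle between each of small_cover_mid, square_cover_mid, round_cover_mid, oblong_cover_mid's own z axis and vertical below 0.08 rad and linear speed of each of small_cover, square_cover, round_cover, oblong_cover below 0.02 m/s and angular speed of each of small_cover, square_cover, round_cover, oblong_cover below 0.2 rad/s and horizontal distance between square_cover_mid and square_dish_rim below 0.01 m and z of square_cover_mid in the frame of square_dish_rim between 0.006 and 0.012 m and (angle between the x axis of square_cover_mid and the x axis of square_dish_rim, either way round below 0.2 rad or angle between the x axis of square_cover_mid and the y axis of square_dish_rim, either way round below 0.2 rad) and horizontal distance between round_cover_mid and round_dish_rim below 0.01 m and z of round_cover_mid in the frame of round_dish_rim between 0.006 and 0.012 m and horizontal distance between oblong_cover_mid and oblong_dish_rim below 0.01 m and z of oblong_cover_mid in the frame of oblong_dish_rim between 0.006 and 0.012 m and angle between the x axis of oblong_cover_mid and the x axis of oblong_dish_rim, either way round below 0.2 rad); the robot touches nothing.
It fails at once if the black succulent pot is shifted by more than 30 mm or knocked over (distance of black_pot_mid from where it was at the start of the episode above 0.03 m or angle between black_pot_mid's own z axis and vertical above 0.5 rad).
It fails at once if the white succulent pot is shifted by more than 30 mm or knocked over (distance of white_pot_mid from where it was at the start of the episode above 0.03 m or angle between white_pot_mid's own z axis and vertical above 0.5 rad).
It also fails if it takes over 99 s, if anything falls off the work surface, if the arm or the gripper's body presses on something with over 40 N, if the wrist force passes 120 N, or if a joint passes its speed limit or range.

## Robot

A 6-joint arm with a two-finger parallel gripper is mounted at the origin on the work surface. World frame = base frame: x ahead of the robot, y to its left, z up, the work surface at z = 0. Lengths are in m, angles in degrees, forces in N, time in s.
With the tool pointing down it reaches from about 0.35 to 0.875 m from the base axis. Payload 4.2 kg.
Tool frame: the origin (TCP) lies midway between the tips of the shut fingers; the grasp point (between the pads) lies 19 mm behind it (hold_point_z is the z of the grasp point in the tool frame, in m); z points along the fingers, y is the direction in which the jaws open and shut (so a half turn about z gives the same grasp; the last joint's range is limited). The gripper opens to 87 mm and grips with 3 to 60 N. Pads are 19 mm wide; open, the fingers measure 117 mm over their backs; the gripper's body (75 mm by 190 mm) begins 51 mm behind the grasp point.
Start: joints at [79.389, 22.042, 0.453, 0, -68.411, -14.817], TCP at [0.268, 0.564, 0.223] pointing down, gripper open.
Joint ranges: [-179.83, 179.83], [-69.29, 118.12], [-61.27, 80.66], [-181.25, 117.63], [-171.15, -9.14], [-177.46, 177.46]. Speed limits (degrees/s): [159.86, 159.86, 180, 180, 180, 180].

## Interface

Orientations are given as a 3x3 rotation matrix whose columns are the frame's x, y, z axes.
In Python, from station import * gives the robot as it stands. The module is installed in compiled form; this text tells all that it offers.
- The arm moves only by the tool jog_arm, never from a script. Its argument "moves" is a list of rows, each a list of 7 numbers: the closure, from -1 (fully open) to 1 (shut), then the shift along the tool's x, y, z in m, then the turn, a rotation vector about the tool's x, y, z in rad. In form: [[gripper, x, y, z, wx, wy, wz], ...]. A call has exactly 10 rows; each row is the pose to reach, as a shift and turn from the pose commanded when the call began, along the tool's axes at that moment; what a row does not reach only later rows make up. A row lasts 1/12 s, in which the tool goes at most 41.7 mm and 7.16 degrees, less where a joint would pass 70% of its speed; a pose out of reach is approached as far as the arm can. A call with a gripper value outside its range is refused whole. The fingers move at their own pace and stop on an object; the grip force is fixed at half the most. Time passes only in rows, so rows that repeat a pose let the fingers close, or fill a call up. It gives the time, the measured TCP pose, the force and the opening at its end, in the units of the state.
- sense(): the state, without advancing time (a new reading comes with each control period).
- capture(name): name is "scene" or "top"; returns a dict with "frame" (420x560x3 uint8, red, green, blue), "fov_y" (degrees; the focal length in pixels is half the picture's height over the tangent of half this angle, whatever the lens; pixels are square), "cx", "cy" (the principal point, pixels), "world_from_camera" (4x4, takes a point from camera to world coordinates). Camera axes: x right, y down, z forward; pixel columns grow to the right and rows downward; lengths in m; the calibration is good to about 2 mm. A picture is of the moment at which its call begins. There is no depth.
- finish_job(): hands the job in, once; it reports no verdict.
The state is a dict: "time_s": time; "joints": joint angles; "joint_velocities": joint speeds; "effort": joint torques, N m; "tcp_pos": TCP position; "ee_rot": TCP orientation; "wrist_force": force on the tool from outside, world axes, zero at the start; "moment": the same for the moment, N m; "gripper_width": opening from 0.0 (shut) to 1.0 (fully open).
Only numpy, scipy, OpenCV 4.12 (cv2) and the standard library are available. Lean on these libraries where they do the work, as an engineer would, in place of code of your own. Each camera call takes 0.05 s, during which the arm holds its last target.

## Working session

There is one attempt and no reset: what is moved stays moved. The work goes in short steps, Python scripts to look and compute and a tool call to move; the robot and the scene stay as the last step left them, time stands still between calls to the robot, and variables do not carry over. Pictures are saved under pics/ and viewed, and the job is handed in when it is done.

Besides the shell and the picture viewer there is one more tool, called after "Request:" as name(argument=value, ...), one argument or row to a line, values as JSON. jog_arm: Moves the arm, as the interface text tells. Its arguments: {"type":"object","properties":{"moves":{"type":"array"}},"required":["moves"]}

```bash
mkdir -p pics; python3 - <<'E'
from station import *
import cv2,pickle
s=sense(); print({k:s[k] for k in('time_s','tcp_pos','ee_rot','wrist_force','gripper_width')})
for n in('scene','top'):
    c=capture(n); pickle.dump(c,open(n+'0.pkl','wb')); print(n,c['fov_y'],c['cx'],c['cy'],c['world_from_camera'])
    cv2.imwrite(f'pics/{n}0.png',cv2.resize(c['frame'][:,:,::-1],(800,600),interpolation=cv2.INTER_CUBIC))
E
```

```text
{'time_s': 0.0, 'tcp_pos': array([0.26808346, 0.56392267, 0.22144141]), 'ee_rot': array([[ 9.03066984e-01, -4.29498911e-01, -8.41608558e-04],
       [-4.29499721e-01, -9.03064710e-01, -2.02956088e-03],
       [ 1.11667201e-04,  2.19430006e-03, -9.99997586e-01]]), 'wrist_force': array([-0.83294692,  0.19851273,  0.98776038]), 'gripper_width': 1.001247895471602}
scene 43.90874243827929 285.23659177610506 212.83855353312103 [[ 0.117605    0.82337685 -0.55517531  1.02353504]
 [ 0.99305564 -0.09924923  0.06316706 -0.08623305]
 [-0.00309043 -0.55874873 -0.82933124  0.93400222]
 [ 0.          0.          0.          1.        ]]
top 55.8958589925565 281.2585892984101 212.27771568743975 [[-0.02455255 -0.98887252  0.14672527  0.32453036]
 [-0.9995076   0.02715046  0.01572926 -0.00132356]
 [-0.01953789 -0.14626683 -0.98905222  0.98369864]
 [ 0.          0.          0.          1.        ]]
```

View pics/scene0.png

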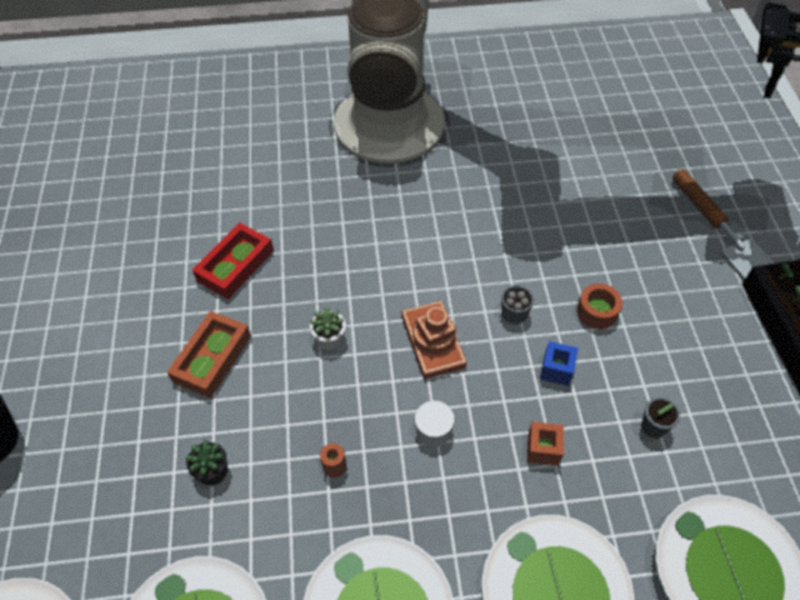

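View pics/top0.png

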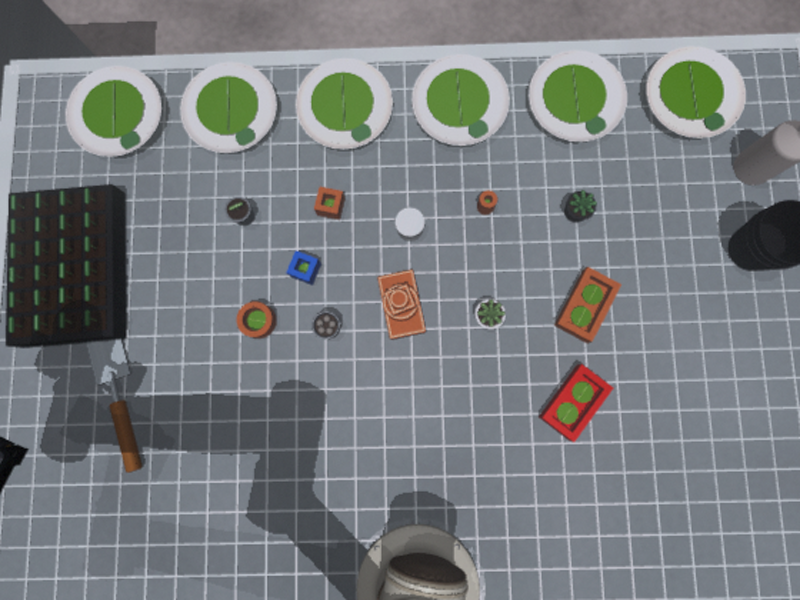

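The scene view shows terracotta dishes: oblong (210,353), round (600,305), square (546,443) and jar (333,460). The stack is at (435,338), the red decoy at (233,260) and the blue decoy at (559,363). In the top view the same things are at: oblong (588,305), round (256,319), square (329,202), jar (487,202), stack (402,303), red (577,402), blue (303,267).

Possible confusions are oblong dish against red dish, and square dish against blue dish. I choose the terracotta ones and check them in close crops.

```bash
cat > h.py <<'E'
import numpy as np,cv2,pickle
def ray(c,u,v):
    f=210/np.tan(np.radians(c['fov_y']/2)); T=c['world_from_camera']
    d=T[:3,:3]@np.array([(u-c['cx'])/f,(v-c['cy'])/f,1.]); return T[:3,3],d
def onz(c,u,v,z):
    o,d=ray(c,u,v); return (o+d*(z-o[2])/d[2])[:2]
def proj(c,p):
    f=210/np.tan(np.radians(c['fov_y']/2)); T=c['world_from_camera']
    q=T[:3,:3].T@(np.asarray(p)-T[:3,3]); return np.array([c['cx']+f*q[0]/q[2],c['cy']+f*q[1]/q[2]])
def mask(c):
    h=cv2.cvtColor(c['frame'],cv2.COLOR_RGB2HSV)
    return cv2.inRange(h,(4,90,60),(18,255,255))
E
python3 - <<'E'
from h import *
for n,boxes in(('top',[(412,214),(230,141),(179,223),(341,141),(281,212)]),('scene',[(147,247),(382,310),(420,213),(233,322),(304,237)])):
    c=pickle.load(open(n+'0.pkl','rb'));m=mask(c)
    k,l,st,ce=cv2.connectedComponentsWithStats(m)
    for i in range(1,k):
        if st[i,4]>60: print(n,st[i],ce[i].round(1))
    t=[]
    for (u,v) in boxes:
        a=cv2.getRectSubPix(c['frame'],(64,64),(float(u),float(v)))
        t.append(cv2.resize(a,(264,264),interpolation=cv2.INTER_CUBIC))
    t.append(np.zeros_like(t[0]))
    cv2.imwrite(f'pics/{n}_crops.png',np.vstack([np.hstack(t[:3]),np.hstack(t[3:])])[:,:,::-1])
E
```

```text
top [220 131  20  22 282] [229.6 141.2]
top [335 134  13  16 147] [340.8 140.8]
top [389 187  46  52 964] [411.8 212.9]
top [ 265  189   33   48 1030] [280.8 212.7]
top [166 211  25  25 342] [178.  223.3]
top [ 77 281  22  50 492] [ 87.  305.2]
scene [472 119  23  22 122] [481.1 126.6]
scene [496 141  11  15  65] [501.3 149.4]
scene [406 199  30  25 392] [420.3 210.9]
scene [ 282  212   44   52 1393] [303.  237.1]
scene [ 117  218   57   57 1142] [145.1 245.1]
scene [370 295  25  30 481] [382.2 308. ]
scene [224 310  17  24 246] [232.4 320. ]
```

View pics/top_crops.png

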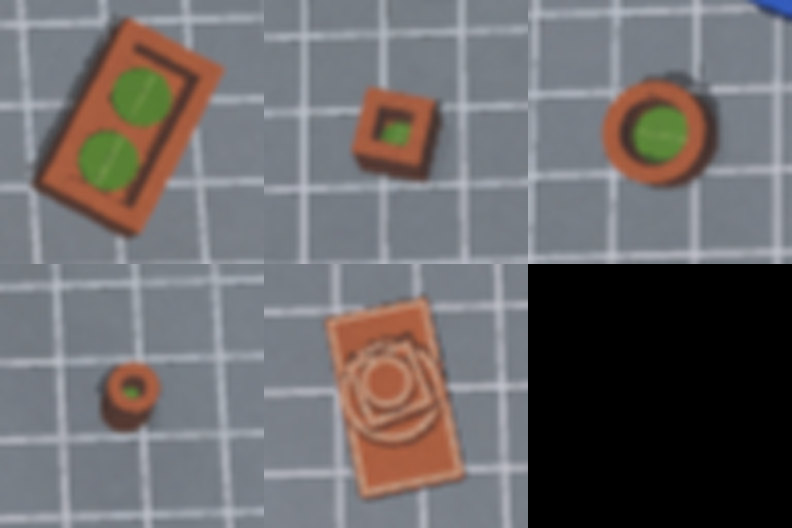

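View pics/scene_crops.png

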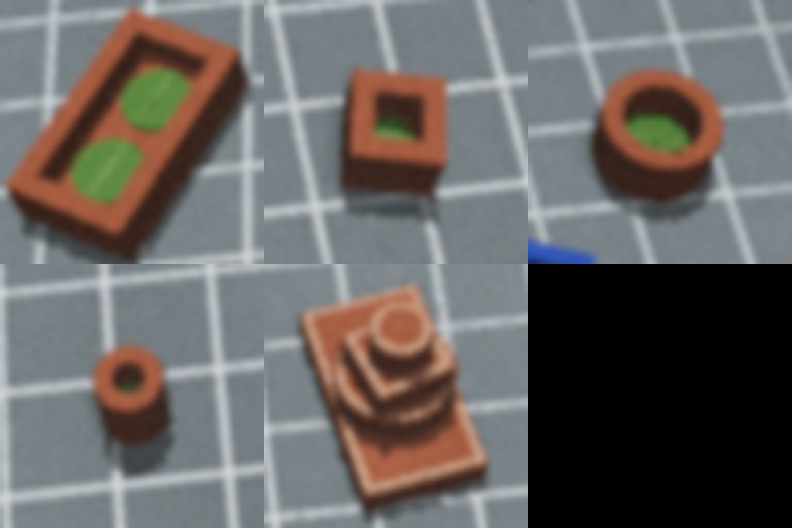

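```bash
cat > m.py <<'E'
from h import *
def bright(c,u,v,thr,r=32,S=6):
    # upscaled crop; bright terracotta mask, hull -> list of pixel points
    a=cv2.getRectSubPix(c['frame'],(2*r,2*r),(float(u),float(v)))
    a=cv2.resize(a,None,fx=S,fy=S,interpolation=cv2.INTER_CUBIC)
    h=cv2.cvtColor(a,cv2.COLOR_RGB2HSV)
    m=cv2.inRange(h,(4,80,thr),(20,255,255))
    cs,_=cv2.findContours(m,cv2.RETR_EXTERNAL,cv2.CHAIN_APPROX_NONE)
    cs=max(cs,key=cv2.contourArea)
    p=cs[:,0,:].astype(float)
    return np.c_[u+(p[:,0]+.5)/S-.5-(r-.5), v+(p[:,1]+.5)/S-.5-(r-.5)]
def fit(c,u,v,thr,z,kind,r=32):
    px=bright(c,u,v,thr,r)
    P=np.array([onz(c,a,b,z) for a,b in px])*1000
    hull=cv2.convexHull(P.astype(np.float32))
    if kind=='rect':
        (x,y),(w,h),an=cv2.minAreaRect(hull)
        return round(x,1),round(y,1),round(w,1),round(h,1),round(an,1)
    (x,y),(a,b),an=cv2.fitEllipse(P.astype(np.float32))
    return round(x,1),round(y,1),round(a,1),round(b,1)
E
python3 - <<'E'
from m import *
D={'oblong':(.030,'rect',(412,214),(147,247)),'square':(.038,'rect',(230,141),(382,310)),'round':(.034,'el',(179,223),(420,213)),'small':(.044,'el',(341,141),(233,322))}
for n in('top','scene'):
    c=pickle.load(open(n+'0.pkl','rb'))
    for k,(z,kind,t,s) in D.items():
        for thr in (125,140,155):
            try: print(n,k,thr,fit(c,*(t if n=='top' else s),thr,z,kind))
            except Exception as e: print(n,k,thr,e)
    print(n,'stack0', [fit(c,*((281,212) if n=='top' else (304,237)),t,.018,'rect') for t in (120,150)])
# stack crops big
def big(n,u,v):
    c=pickle.load(open(n+'0.pkl','rb'))
    a=cv2.getRectSubPix(c['frame'],(50,60),(float(u),float(v)))
    return cv2.resize(a,(400,480),interpolation=cv2.INTER_CUBIC)
cv2.imwrite('pics/stack.png',np.hstack([big('top',281,212),big('scene',304,237)])[:,:,::-1])
E
```

```text
top oblong 125 (457.3, -303.8, 64.5, 112.7, 59.3)
top oblong 140 (457.4, -304.4, 63.6, 112.0, 59.5)
top oblong 155 (457.4, -304.8, 62.5, 110.6, 59.3)
top square 125 (651.4, 138.6, 42.3, 42.5, 76.5)
top square 140 (652.0, 139.0, 41.2, 41.5, 76.2)
top square 155 (652.4, 139.3, 40.1, 39.9, 76.3)
top round 125 (446.0, 266.6, 59.6, 60.2)
top round 140 (445.9, 267.1, 58.8, 59.1)
top round 155 (445.9, 267.3, 56.8, 57.3)
top small 125 (642.4, -139.1, 29.7, 30.2)
top small 140 (642.7, -139.4, 28.9, 29.1)
top small 155 (643.1, -139.3, 26.3, 27.7)
top stack0 [(467.4, 15.5, 111.9, 63.1, 10.2), (468.0, 15.8, 110.5, 62.7, 10.1)]
scene oblong 125 (458.4, -306.5, 64.0, 112.8, 59.4)
scene oblong 140 (457.8, -306.7, 63.2, 112.1, 59.6)
scene oblong 155 (457.2, -306.6, 61.8, 110.0, 59.4)
scene square 125 (651.7, 136.3, 42.4, 41.8, 76.6)
scene square 140 (651.5, 136.8, 41.5, 41.1, 76.7)
scene square 155 (651.4, 137.2, 39.9, 40.1, 76.3)
scene round 125 (446.9, 264.4, 59.1, 59.9)
scene round 140 (446.3, 264.6, 58.0, 59.3)
scene round 155 (446.3, 264.7, 55.2, 57.3)
scene small 125 (643.8, -141.2, 29.5, 30.1)
scene small 140 (643.3, -141.2, 28.7, 29.6)
scene small 155 (643.3, -141.5, 26.9, 27.9)
scene stack0 [(446.3, 9.3, 66.8, 65.7, 16.3), (445.0, 9.6, 64.4, 64.4, 16.3)]
```

View pics/stack.png

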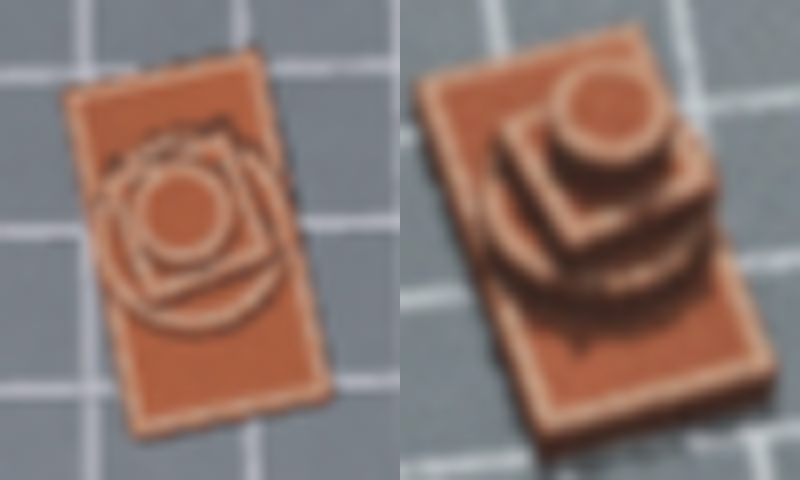

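```bash
python3 - <<'E'
from m import *
ct=pickle.load(open('top0.pkl','rb'));cs=pickle.load(open('scene0.pkl','rb'))
def T(x,y,z): return onz(ct,281+(x+.5)/8-25,212+(y+.5)/8-30,z)*1000
def S(x,y,z): return onz(cs,304+(x-400+.5)/8-25,237+(y+.5)/8-30,z)*1000
print('small',T(182,212,.072),S(609,110,.072))
sqT=[T(*p,.054) for p in((110,180),(152,303),(272,252),(228,135))]
sqS=[S(*p,.054) for p in((500,128),(575,245),(715,190))]
print('sqT',np.mean(sqT,0),np.round(sqT,1)); print('sqS',(sqS[0]+sqS[2])/2,np.round(sqS,1))
print('round',T(192,229,.036))
print('oblS corners',[S(*p,.018).round(1) for p in((413,78),(640,25),(775,357),(545,433))])
for nm,p in(('white pot',(490,313)),('black pot',(581,205)),('white cyl',(409,222)),('dark pot',(326,324)),('tube',(238,210))):
    print(nm,onz(ct,p[0]*.7,p[1]*.7,.04).round(3))
E
```

```text
small [468.69361975  18.66446922] [470.05607835  16.29997997]
sqT [469.87444058  16.57625582] [[481.8  40.3]
 [444.5  28.6]
 [458.8  -7.3]
 [494.4   4.8]]
sqS [472.87361032  15.91132561] [[460.6  -9.5]
 [496.9   4.6]
 [485.2  41.3]]
round [469.09318161  16.54923435]
oblS corners [array([419.2, -27.2]), array([409.7,  34.7]), array([514.1,  54. ]), array([528.7,  -6.5])]
white pot [ 0.444 -0.134]
black pot [ 0.627 -0.299]
white cyl [ 0.606 -0.002]
dark pot [0.433 0.142]
tube [0.636 0.295]
```

```bash
cat > go.py <<'E'
import sys,numpy as np
from station import sense
def go(x,y,z,jaw=None):
    s=sense(); R=np.array(s['ee_rot']); p=np.array(s['tcp_pos'])
    yaw=np.arctan2(-R[0,1],R[1,1]) # not used
    ang=np.degrees(np.arctan2(R[1,1],R[0,1]))
    d=np.array([x,y,z])-p
    a=np.arctan2(R[1,0],R[0,0]); Rl=np.array([[np.cos(a),np.sin(a),0],[np.sin(a),-np.cos(a),0],[0,0,-1]])
    l=Rl.T@d
    out='t %.2f tcp %s jaw %.1f w %.1fmm F %s j %s\n local %s'%(s['time_s'],p.round(4),ang%180,s['gripper_width']*87,np.round(s['wrist_force'],1),np.round(s['joints'],0),l.round(4))
    if jaw is not None:
        dj=(jaw-ang+90)%180-90
        out+=' wz %.3f (alt %.3f)'%(-np.radians(dj),-np.radians(dj-np.sign(dj)*180))
    print(out+' tilt %.4f'%np.arccos(min(1,-R[2,2])))
if __name__=='__main__': go(*[float(v) for v in sys.argv[1:]])
E
python3 go.py .4694 .0174 .2 109
```

```text
t 0.10 tcp [0.2681 0.564  0.2216] jaw 64.6 w 87.2mm F [ 0.   0.2 -0.3] j [ 79.  22.   0.  -0. -68. -15.]
 local [0.4165 0.4071 0.0216] wz -0.776 (alt 2.366) tilt 0.0020
```

Request:
jog_arm(
  moves=[
    [-1, 0.028, 0.027, 0, 0, 0, 0],
    [-1, 0.055, 0.054, 0, 0, 0, 0],
    [-1, 0.083, 0.081, 0, 0, 0, 0],
    [-1, 0.11, 0.108, 0, 0, 0, 0],
    [-1, 0.138, 0.135, 0, 0, 0, 0],
    [-1, 0.166, 0.162, 0, 0, 0, 0],
    [-1, 0.193, 0.189, 0, 0, 0, 0],
    [-1, 0.22, 0.216, 0, 0, 0, 0],
    [-1, 0.248, 0.243, 0, 0, 0, 0],
    [-1, 0.276, 0.27, 0, 0, 0, 0],
  ],
)

```text
time_s: 0.93
tcp_pos: [0.4015, 0.2001, 0.2224]
ee_rot: [[0.903, -0.429, -0.0], [-0.429, -0.903, -0.0], [-0.0, 0.0, -1.0]]
wrist_force: [0.9, 0.3, -0.4]
gripper_width: 1.0
```

```bash
python3 go.py .4694 .0174 .1 109
```

```text
t 0.93 tcp [0.4015 0.2001 0.2224] jaw 64.6 w 87.0mm F [ 0.9  0.3 -0.4] j [ 47.   5. -23.  -0. -63.  17.]
 local [0.1397 0.136  0.1224] wz -0.775 (alt 2.367) tilt 0.0003
```

Request:
jog_arm(
  moves=[
    [-1, 0.028, 0.027, 0.01, 0, 0, -0.12],
    [-1, 0.056, 0.054, 0.02, 0, 0, -0.24],
    [-1, 0.084, 0.082, 0.03, 0, 0, -0.36],
    [-1, 0.112, 0.109, 0.04, 0, 0, -0.48],
    [-1, 0.14, 0.136, 0.05, 0, 0, -0.6],
    [-1, 0.14, 0.136, 0.06, 0, 0, -0.72],
    [-1, 0.14, 0.136, 0.08, 0, 0, -0.775],
    [-1, 0.14, 0.136, 0.1, 0, 0, -0.775],
    [-1, 0.14, 0.136, 0.112, 0, 0, -0.775],
    [-1, 0.14, 0.136, 0.112, 0, 0, -0.775],
  ],
)

```text
time_s: 1.77
tcp_pos: [0.4674, 0.0181, 0.1077]
ee_rot: [[0.946, 0.324, -0.007], [0.324, -0.946, -0.002], [-0.007, -0.0, -1.0]]
wrist_force: [0.1, 0.8, 0.6]
gripper_width: 0.999
```

```bash
python3 go.py .4694 .0174 .057 109
```

```text
t 1.77 tcp [0.4674 0.0181 0.1077] jaw 108.9 w 86.9mm F [0.1 0.8 0.6] j [ 22.  14. -30.  -0. -46.  87.]
 local [0.0017 0.0013 0.0507] wz -0.002 (alt 3.140) tilt 0.0071
```

Request:
jog_arm(
  moves=[
    [-1, 0.001, 0, 0.01, 0, 0, 0],
    [-1, 0.001, 0, 0.02, 0, 0, 0],
    [-1, 0.001, 0, 0.03, 0, 0, 0],
    [-1, 0.001, 0, 0.04, 0, 0, 0],
    [-1, 0.001, 0, 0.045, 0, 0, 0],
    [-1, 0.001, 0, 0.05, 0, 0, 0],
    [-1, 0.001, 0, 0.052, 0, 0, 0],
    [-1, 0.001, 0, 0.053, 0, 0, 0],
    [-1, 0.001, 0, 0.053, 0, 0, 0],
    [-1, 0.001, 0, 0.053, 0, 0, 0],
  ],
)

```text
time_s: 2.6
tcp_pos: [0.471, 0.0196, 0.058]
ee_rot: [[0.946, 0.325, 0.001], [0.325, -0.946, 0.0], [0.001, 0.0, -1.0]]
wrist_force: [-0.2, 0.3, 0.6]
gripper_width: 1.0
```

```bash
python3 go.py .4694 .0174 .057 109; python3 - <<'E'
from station import *
import cv2
a=capture('scene'); b=capture('top')
import numpy as np
A=cv2.resize(a['frame'][150:320,220:400],(396,374)); B=cv2.resize(b['frame'][130:300,200:380],(396,374))
cv2.imwrite('pics/g1.png',np.hstack([A,B])[:,:,::-1])
E
```

```text
t 2.60 tcp [0.471  0.0196 0.058 ] jaw 109.0 w 87.0mm F [-0.2  0.3  0.6] j [ 22.  19. -33.   0. -38.  87.]
 local [-0.0022  0.0016  0.001 ] wz -0.000 (alt 3.141) tilt 0.0009
```

View pics/g1.png

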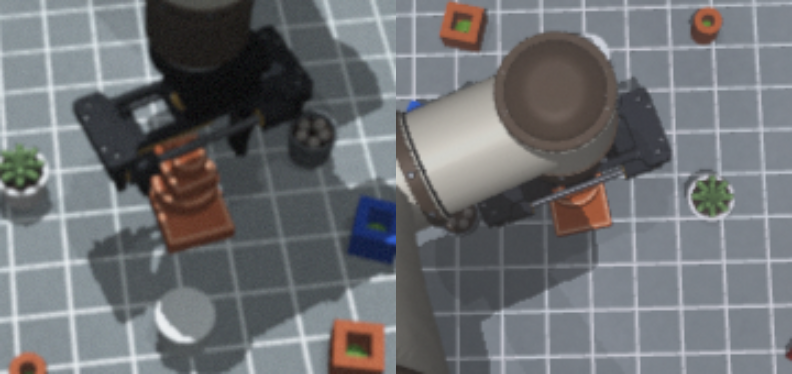

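The gripper straddles the top of the stack and the white pot is clear of it. I close on the small cover.

Request:
jog_arm(
  moves=[
    [-1, -0.002, 0.0015, 0.001, 0, 0, 0],
    [-1, -0.002, 0.0015, 0.001, 0, 0, 0],
    [0, -0.002, 0.0015, 0.001, 0, 0, 0],
    [0.5, -0.002, 0.0015, 0.001, 0, 0, 0],
    [1, -0.002, 0.0015, 0.001, 0, 0, 0],
    [1, -0.002, 0.0015, 0.001, 0, 0, 0],
    [1, -0.002, 0.0015, 0.001, 0, 0, 0],
    [1, -0.002, 0.0015, 0.001, 0, 0, 0],
    [1, -0.002, 0.0015, 0.001, 0, 0, 0],
    [1, -0.002, 0.0015, 0.001, 0, 0, 0],
  ],
)

```text
time_s: 3.53
tcp_pos: [0.4692, 0.0174, 0.0565]
ee_rot: [[0.946, 0.325, -0.0], [0.325, -0.946, -0.0], [-0.0, 0.0, -1.0]]
wrist_force: [-0.6, -0.1, -0.1]
gripper_width: 0.477
```

```bash
python3 go.py .643 -.1403 .15 109
```

```text
t 3.53 tcp [0.4692 0.0174 0.0565] jaw 109.0 w 41.5mm F [-0.6 -0.1 -0.1] j [ 22.  19. -33.   0. -38.  87.]
 local [ 0.113   0.2057 -0.0935] wz -0.000 (alt 3.141) tilt 0.0000
```

Request:
jog_arm(
  moves=[
    [1, 0, 0, 0, 0, 0, 0],
    [1, 0, 0, 0, 0, 0, 0],
    [1, 0, 0, 0, 0, 0, 0],
    [1, 0, 0, 0, 0, 0, 0],
    [1, 0, 0, 0, 0, 0, 0],
    [1, 0, 0, 0, 0, 0, 0],
    [1, 0, 0, -0.005, 0, 0, 0],
    [1, 0, 0, -0.01, 0, 0, 0],
    [1, 0, 0, -0.02, 0, 0, 0],
    [1, 0, 0, -0.03, 0, 0, 0],
  ],
)

```text
time_s: 4.37
tcp_pos: [0.4691, 0.0174, 0.0871]
ee_rot: [[0.946, 0.325, -0.0], [0.325, -0.946, -0.0], [-0.0, 0.0, -1.0]]
wrist_force: [1.0, -0.1, -0.9]
gripper_width: 0.353
```

```bash
python3 go.py .643 -.1403 .15 109;python3 - <<'E'
from station import *
import cv2
a=capture('scene'); b=capture('top')
import numpy as np
A=cv2.resize(a['frame'][150:320,220:400],(396,374)); B=cv2.resize(b['frame'][130:300,200:380],(396,374))
cv2.imwrite('pics/g2.png',np.hstack([A,B])[:,:,::-1])
E
```

```text
t 4.37 tcp [0.4691 0.0174 0.0871] jaw 109.0 w 30.7mm F [ 1.  -0.1 -0.9] j [ 22.  16. -31.   0. -43.  87.]
 local [ 0.1131  0.2056 -0.0629] wz -0.000 (alt 3.141) tilt 0.0004
```

View pics/g2.png

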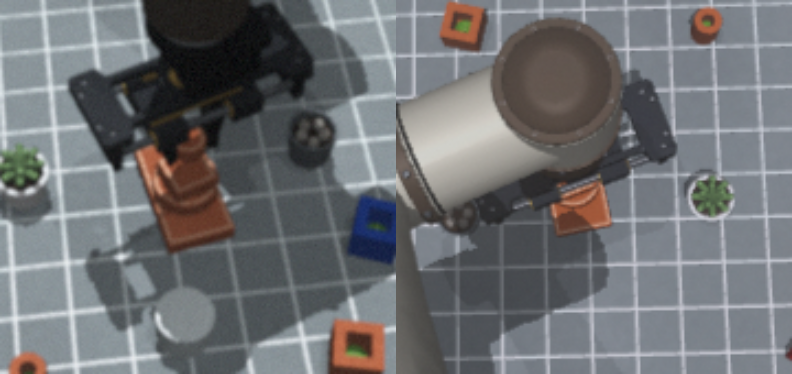

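Request:
jog_arm(
  moves=[
    [1, 0, 0, -0.02, 0, 0, 0],
    [1, 0.015, 0.027, -0.03, 0, 0, 0],
    [1, 0.03, 0.055, -0.03, 0, 0, 0],
    [1, 0.045, 0.082, -0.03, 0, 0, 0],
    [1, 0.06, 0.11, -0.03, 0, 0, 0],
    [1, 0.075, 0.137, -0.03, 0, 0, 0],
    [1, 0.09, 0.165, -0.02, 0, 0, 0],
    [1, 0.105, 0.19, -0.01, 0, 0, 0],
    [1, 0.113, 0.2055, 0, 0, 0, 0],
    [1, 0.113, 0.2055, 0, 0, 0, 0],
  ],
)

```text
time_s: 5.3
tcp_pos: [0.6434, -0.1425, 0.0828]
ee_rot: [[0.947, 0.322, -0.004], [0.322, -0.947, 0.0], [-0.004, -0.001, -1.0]]
wrist_force: [-0.6, -0.3, -1.4]
gripper_width: 0.353
```

```bash
python3 go.py .643 -.1403 .0475 109
```

```text
t 5.30 tcp [ 0.6434 -0.1425  0.0828] jaw 108.8 w 30.7mm F [-0.6 -0.3 -1.4] j [  2.  32.  -4.  -0. -54. 107.]
 local [ 0.0004 -0.0022  0.0353] wz -0.004 (alt 3.138) tilt 0.0038
```

Request:
jog_arm(
  moves=[
    [1, 0, 0, 0.01, 0, 0, 0],
    [1, 0, 0, 0.02, 0, 0, 0],
    [1, 0, 0, 0.028, 0, 0, 0],
    [1, 0, 0, 0.032, 0, 0, 0],
    [1, 0, 0, 0.034, 0, 0, 0],
    [1, 0, 0, 0.034, 0, 0, 0],
    [1, 0, 0, 0.034, 0, 0, 0],
    [1, 0, 0, 0.034, 0, 0, 0],
    [1, 0, 0, 0.034, 0, 0, 0],
    [1, 0, 0, 0.034, 0, 0, 0],
  ],
)

```text
time_s: 6.13
tcp_pos: [0.6432, -0.1402, 0.0531]
ee_rot: [[0.946, 0.325, 0.001], [0.325, -0.946, -0.0], [0.001, 0.0, -1.0]]
wrist_force: [0.2, 0.0, -0.3]
gripper_width: 0.355
```

```bash
python3 go.py .643 -.1403 .0465 109;python3 - <<'E'
from station import *
import cv2
a=capture('scene'); b=capture('top')
import numpy as np
A=cv2.resize(a['frame'][270:370,180:280],(400,400),interpolation=2); B=cv2.resize(b['frame'][90:190,290:390],(400,400),interpolation=2)
cv2.imwrite('pics/g3.png',np.hstack([A,B])[:,:,::-1])
E
```

```text
t 6.13 tcp [ 0.6432 -0.1402  0.0531] jaw 109.0 w 30.9mm F [ 0.2  0.  -0.3] j [  2.  34.  -6.   0. -50. 107.]
 local [-0.0002  0.0001  0.0066] wz -0.000 (alt 3.141) tilt 0.0009
```

View pics/g3.png

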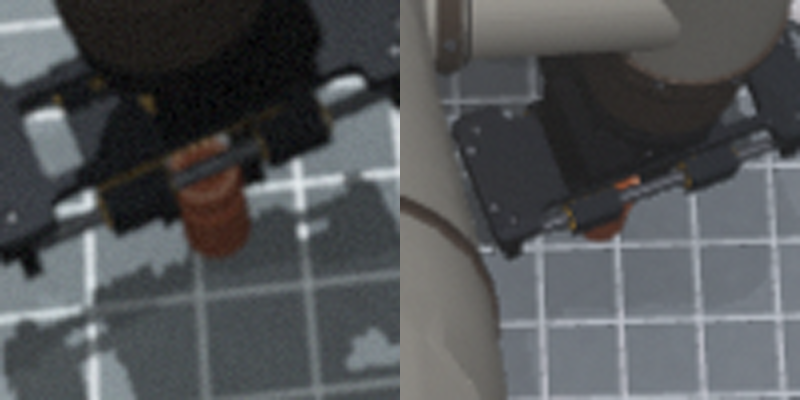

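Request:
jog_arm(
  moves=[
    [1, 0, 0, 0.002, 0, 0, 0],
    [1, 0, 0, 0.004, 0, 0, 0],
    [1, 0, 0, 0.006, 0, 0, 0],
    [1, 0, 0, 0.007, 0, 0, 0],
    [1, 0, 0, 0.007, 0, 0, 0],
    [1, 0, 0, 0.007, 0, 0, 0],
    [1, 0, 0, 0.007, 0, 0, 0],
    [1, 0, 0, 0.007, 0, 0, 0],
    [1, 0, 0, 0.007, 0, 0, 0],
    [1, 0, 0, 0.007, 0, 0, 0],
  ],
)

```text
time_s: 7.07
tcp_pos: [0.6429, -0.1402, 0.0466]
ee_rot: [[0.946, 0.326, -0.0], [0.326, -0.946, -0.0], [-0.0, 0.0, -1.0]]
wrist_force: [-2.1, 1.1, 5.4]
gripper_width: 0.355
```

Contact (+5 N upward) at the expected height. I release and rise.

Request:
jog_arm(
  moves=[
    [0.2, 0, 0, 0, 0, 0, 0],
    [0, 0, 0, 0, 0, 0, 0],
    [-0.2, 0, 0, 0, 0, 0, 0],
    [-0.2, 0, 0, 0, 0, 0, 0],
    [-0.2, 0, 0, 0, 0, 0, 0],
    [-0.2, 0, 0, -0.01, 0, 0, 0],
    [-0.2, 0, 0, -0.03, 0, 0, 0],
    [-0.2, 0, 0, -0.06, 0, 0, 0],
    [-0.2, 0, 0, -0.1, 0, 0, 0],
    [-0.2, 0, 0, -0.1, 0, 0, 0],
  ],
)

```text
time_s: 7.9
tcp_pos: [0.648, -0.1412, 0.1556]
ee_rot: [[0.945, 0.327, 0.017], [0.327, -0.945, -0.003], [0.015, 0.008, -1.0]]
wrist_force: [0.9, -0.0, 2.4]
gripper_width: 0.596
```

```bash
python3 go.py .60 .30 .15 109
```

```text
t 7.90 tcp [ 0.648  -0.1412  0.1556] jaw 109.1 w 51.8mm F [ 0.9 -0.   2.4] j [  2.  28.   0.   0. -61. 107.]
 local [ 0.0989 -0.4326  0.0056] wz 0.001 (alt -3.140) tilt 0.0169
```

Request:
jog_arm(
  moves=[
    [-1, -0.017, -0.04, -0.02, 0, 0, 0],
    [-1, -0.033, -0.078, -0.04, 0, 0, 0],
    [-1, -0.049, -0.116, -0.05, 0, 0, 0],
    [-1, -0.065, -0.154, -0.05, 0, 0, 0],
    [-1, -0.08, -0.192, -0.05, 0, 0, 0],
    [-1, -0.096, -0.23, -0.05, 0, 0, 0],
    [-1, -0.112, -0.268, -0.05, 0, 0, 0],
    [-1, -0.128, -0.306, -0.05, 0, 0, 0],
    [-1, -0.144, -0.344, -0.05, 0, 0, 0],
    [-1, -0.155, -0.37, -0.05, 0, 0, 0],
  ],
)

```text
time_s: 8.73
tcp_pos: [0.3745, 0.1606, 0.1965]
ee_rot: [[0.946, 0.326, 0.002], [0.326, -0.946, 0.002], [0.002, -0.001, -1.0]]
wrist_force: [0.8, 1.4, 0.3]
gripper_width: 0.996
```

```bash
cat > snap.py <<'E'
import sys,pickle,cv2
from station import *
n=sys.argv[1]
for k in('scene','top'):
    c=capture(k); pickle.dump(c,open(f'{k}{n}.pkl','wb'))
    cv2.imwrite(f'pics/{k}{n}.png',cv2.resize(c['frame'][:,:,::-1],(640,480),interpolation=cv2.INTER_CUBIC))
E
python3 snap.py 1; python3 - <<'E'
from m import *
f=lambda n,x,y,w,h,s: cv2.resize(pickle.load(open(n+'1.pkl','rb'))['frame'][y:y+h,x:x+w],None,fx=s,fy=s,interpolation=2)
a=np.hstack([f('top',256,182,50,60,5),f('scene',279,207,50,60,5)]);b=np.hstack([f('top',315,120,50,50,5),f('scene',208,290,50,50,5)])
cv2.imwrite('pics/c1.png',np.vstack([a,b])[:,:,::-1])
E
```

```text
(no output)
```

View pics/c1.png

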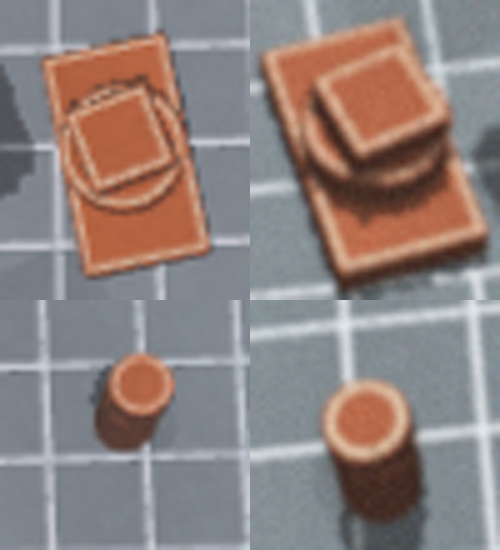

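View pics/top1.png

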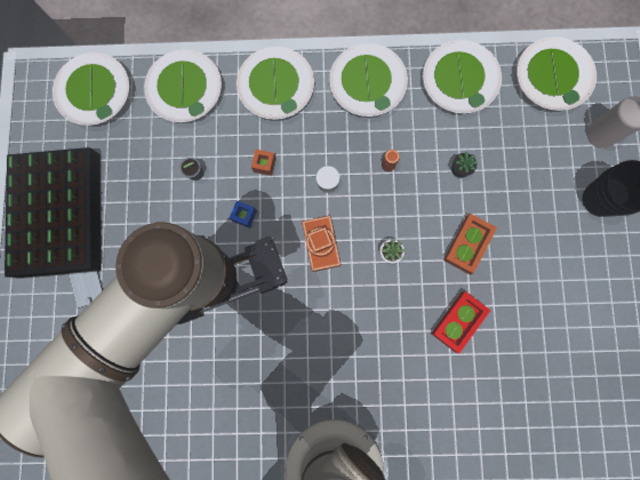

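The small cover lies flat on the jar: its top ellipse is at (141,384) in the crop. The square cover is now fully visible. I measure both.

```bash
python3 - <<'E'
from m import *
ct=pickle.load(open('top1.pkl','rb'));cs=pickle.load(open('scene1.pkl','rb'))
q=lambda c,x,y,x0,y0,z: onz(c,x0+(x+.5)/5-.5,y0+(y+.5)/5-.5,z)*1000
print('small on jar',q(ct,141,84,315,120,.062),q(cs,118,121,208,290,.062))
T=np.array([q(ct,*p,256,182,.054) for p in((70,123),(142,85),(173,162),(96,190))])
S=np.array([q(cs,*p,279,207,.054) for p in((66,85),(154,48),(197,115),(108,162))])
for P in(T,S): print(P.mean(0),cv2.minAreaRect(P.astype(np.float32)))
E
python3 go.py .471 .0158 .10 108
```

```text
small on jar [ 642.3966549  -139.83603524] [ 644.13805429 -141.18957397]
[469.04505009  17.129945  ] ((469.8140869140625, 17.471973419189453), (39.961944580078125, 38.851478576660156), 20.13097381591797)
[473.07522414  15.73174885] ((474.01409912109375, 15.769270896911621), (39.58903121948242, 41.77479934692383), 19.641027450561523)
t 8.83 tcp [0.3737 0.1622 0.1967] jaw 109.4 w 86.8mm F [ 0.4 -0.3  0.3] j [ 47.   2. -30.  -0. -58.  63.]
 local [0.0431 0.1704 0.0967] wz 0.025 (alt -3.117) tilt 0.0030
```

Request:
jog_arm(
  moves=[
    [-1, 0.009, 0.034, 0, 0, 0, -0.01],
    [-1, 0.018, 0.068, 0, 0, 0, -0.01],
    [-1, 0.027, 0.102, 0.02, 0, 0, -0.01],
    [-1, 0.036, 0.136, 0.04, 0, 0, -0.01],
    [-1, 0.0435, 0.17, 0.06, 0, 0, -0.01],
    [-1, 0.0435, 0.17, 0.08, 0, 0, -0.01],
    [-1, 0.0435, 0.17, 0.1, 0, 0, -0.01],
    [-1, 0.0435, 0.17, 0.12, 0, 0, -0.01],
    [-1, 0.0435, 0.17, 0.12, 0, 0, -0.01],
    [-1, 0.0435, 0.17, 0.12, 0, 0, -0.01],
  ],
)

```text
time_s: 9.67
tcp_pos: [0.4725, 0.0119, 0.0754]
ee_rot: [[0.943, 0.334, -0.001], [0.334, -0.943, -0.001], [-0.002, 0.0, -1.0]]
wrist_force: [-0.5, -0.4, 0.4]
gripper_width: 1.0
```

```bash
python3 go.py .471 .0164 .0385 109.9
```

```text
t 9.67 tcp [0.4725 0.0119 0.0754] jaw 109.5 w 87.0mm F [-0.5 -0.4  0.4] j [ 21.  17. -32.   0. -41.  88.]
 local [ 0.0001 -0.0047  0.0369] wz -0.007 (alt 3.135) tilt 0.0017
```

Request:
jog_arm(
  moves=[
    [-1, 0, 0, 0.01, 0, 0, 0],
    [-1, 0, 0, 0.02, 0, 0, 0],
    [-1, 0, 0, 0.025, 0, 0, 0],
    [-1, 0, 0, 0.03, 0, 0, 0],
    [-1, 0, 0, 0.035, 0, 0, 0],
    [-1, 0, 0, 0.037, 0, 0, 0],
    [-1, 0, 0, 0.037, 0, 0, 0],
    [-1, 0, 0, 0.037, 0, 0, 0],
    [-1, 0, 0, 0.037, 0, 0, 0],
    [-1, 0, 0, 0.037, 0, 0, 0],
  ],
)

```text
time_s: 10.5
tcp_pos: [0.4727, 0.0128, 0.0389]
ee_rot: [[0.942, 0.335, 0.001], [0.335, -0.942, 0.0], [0.001, 0.0, -1.0]]
wrist_force: [0.5, -0.4, -0.5]
gripper_width: 0.998
```

```bash
python3 go.py .471 .0164 .0385 109.9
```

```text
t 10.50 tcp [0.4727 0.0128 0.0389] jaw 109.6 w 86.8mm F [ 0.5 -0.4 -0.5] j [ 21.  21. -34.   0. -35.  88.]
 local [-0.0004 -0.004   0.0004] wz -0.006 (alt 3.136) tilt 0.0006
```

Request:
jog_arm(
  moves=[
    [-1, -0.0005, -0.004, 0.0005, 0, 0, 0],
    [-0.5, -0.0005, -0.004, 0.0005, 0, 0, 0],
    [0, -0.0005, -0.004, 0.0005, 0, 0, 0],
    [0.5, -0.0005, -0.004, 0.0005, 0, 0, 0],
    [1, -0.0005, -0.004, 0.0005, 0, 0, 0],
    [1, -0.0005, -0.004, 0.0005, 0, 0, 0],
    [1, -0.0005, -0.004, 0.0005, 0, 0, 0],
    [1, -0.0005, -0.004, 0.0005, 0, 0, 0],
    [1, -0.0005, -0.004, 0.0005, 0, 0, 0],
    [1, -0.0005, -0.004, 0.0005, 0, 0, 0],
  ],
)

```text
time_s: 11.33
tcp_pos: [0.4706, 0.0163, 0.038]
ee_rot: [[0.942, 0.335, -0.0], [0.335, -0.942, 0.0], [-0.0, -0.0, -1.0]]
wrist_force: [0.5, -0.4, 0.3]
gripper_width: 0.48
```

Request:
jog_arm(
  moves=[
    [1, 0, 0, 0, 0, 0, 0],
    [1, 0, 0, 0, 0, 0, 0],
    [1, 0, 0, 0, 0, 0, 0],
    [1, 0, 0, 0, 0, 0, 0],
    [1, 0, 0, -0.005, 0, 0, 0],
    [1, 0, 0, -0.015, 0, 0, 0],
    [1, 0, 0, -0.03, 0, 0, 0],
    [1, 0, 0, -0.05, 0, 0, 0],
    [1, 0, 0, -0.06, 0, 0, 0],
    [1, 0, 0, -0.06, 0, 0, 0],
  ],
)

```text
time_s: 12.17
tcp_pos: [0.4723, 0.0168, 0.1006]
ee_rot: [[0.942, 0.335, 0.005], [0.335, -0.942, 0.002], [0.006, 0.0, -1.0]]
wrist_force: [-0.5, 0.3, -0.4]
gripper_width: 0.481
```

```bash
python3 go.py .6517 .1378 .09 76.5
```

```text
t 12.17 tcp [0.4723 0.0168 0.1006] jaw 109.6 w 41.8mm F [-0.5  0.3 -0.4] j [ 22.  15. -30.   0. -44.  88.]
 local [ 0.2096 -0.0539  0.0106] wz 0.577 (alt -2.564) tilt 0.0057
```

Request:
jog_arm(
  moves=[
    [1, 0.021, -0.005, 0, 0, 0, 0.07],
    [1, 0.047, -0.012, 0, 0, 0, 0.14],
    [1, 0.075, -0.019, 0, 0, 0, 0.22],
    [1, 0.105, -0.026, 0, 0, 0, 0.3],
    [1, 0.135, -0.034, 0, 0, 0, 0.38],
    [1, 0.163, -0.041, 0, 0, 0, 0.46],
    [1, 0.187, -0.047, 0, 0, 0, 0.53],
    [1, 0.203, -0.052, 0, 0, 0, 0.577],
    [1, 0.211, -0.054, 0, 0, 0, 0.577],
    [1, 0.211, -0.054, 0, 0, 0, 0.577],
  ],
)

```text
time_s: 13.0
tcp_pos: [0.6518, 0.1385, 0.0964]
ee_rot: [[0.973, -0.232, -0.001], [-0.232, -0.973, -0.001], [-0.001, 0.001, -1.0]]
wrist_force: [-0.3, 0.3, -0.3]
gripper_width: 0.48
```

```bash
python3 go.py .6517 .1378 .05 76.5
```

```text
t 13.00 tcp [0.6518 0.1385 0.0964] jaw 76.6 w 41.8mm F [-0.3  0.3 -0.3] j [ 26.  32.  -2.  -0. -56.  51.]
 local [0.0001 0.0007 0.0464] wz 0.002 (alt -3.140) tilt 0.0016
```

Request:
jog_arm(
  moves=[
    [1, 0, 0, 0.012, 0, 0, 0],
    [1, 0, 0, 0.025, 0, 0, 0],
    [1, 0, 0, 0.038, 0, 0, 0],
    [1, 0, 0, 0.047, 0, 0, 0],
    [1, 0, 0, 0.05, 0, 0, 0],
    [1, 0, 0, 0.052, 0, 0, 0],
    [1, 0, 0, 0.054, 0, 0, 0],
    [1, 0, 0, 0.056, 0, 0, 0],
    [1, 0, 0, 0.057, 0, 0, 0],
    [1, 0, 0, 0.057, 0, 0, 0],
  ],
)

```text
time_s: 13.83
tcp_pos: [0.6515, 0.1378, 0.0413]
ee_rot: [[0.972, -0.234, 0.0], [-0.234, -0.972, 0.0], [0.0, -0.0, -1.0]]
wrist_force: [0.7, 0.2, -0.8]
gripper_width: 0.479
```

```bash
python3 go.py .6517 .1378 .04 76.5
```

```text
t 13.83 tcp [0.6515 0.1378 0.0413] jaw 76.5 w 41.7mm F [ 0.7  0.2 -0.8] j [ 26.  35.  -5.  -0. -49.  51.]
 local [ 0.0002 -0.      0.0013] wz -0.000 (alt 3.141) tilt 0.0004
```

Request:
jog_arm(
  moves=[
    [1, 0, 0, 0.0015, 0, 0, 0],
    [1, 0, 0, 0.0015, 0, 0, 0],
    [1, 0, 0, 0.0015, 0, 0, 0],
    [0.05, 0, 0, 0.0015, 0, 0, 0],
    [-0.2, 0, 0, 0.0015, 0, 0, 0],
    [-0.3, 0, 0, 0.0015, 0, 0, 0],
    [-0.5, 0, 0, 0, 0, 0, 0],
    [-0.5, 0, 0, -0.015, 0, 0, 0],
    [-0.5, 0, 0, -0.04, 0, 0, 0],
    [-0.5, 0, 0, -0.07, 0, 0, 0],
  ],
)

```text
time_s: 14.67
tcp_pos: [0.6499, 0.1372, 0.1096]
ee_rot: [[0.972, -0.234, -0.005], [-0.234, -0.972, -0.002], [-0.005, 0.003, -1.0]]
wrist_force: [0.5, 0.5, 1.0]
gripper_width: 0.737
```

```bash
python3 go.py .38 -.12 .2 109
```

```text
t 14.67 tcp [0.6499 0.1372 0.1096] jaw 76.5 w 64.1mm F [0.5 0.5 1. ] j [ 26.  31.  -2.  -0. -58.  51.]
 local [-0.2022  0.3132 -0.0904] wz -0.568 (alt 2.574) tilt 0.0055
```

Request:
jog_arm(
  moves=[
    [-0.8, 0, 0, -0.04, 0, 0, 0],
    [-1, -0.03, 0.005, -0.07, 0, 0, -0.05],
    [-1, -0.06, 0.01, -0.09, 0, 0, -0.1],
    [-1, -0.095, 0.015, -0.09, 0, 0, -0.16],
    [-1, -0.13, 0.02, -0.09, 0, 0, -0.22],
    [-1, -0.165, 0.025, -0.09, 0, 0, -0.28],
    [-1, -0.2, 0.03, -0.09, 0, 0, -0.34],
    [-1, -0.235, 0.036, -0.09, 0, 0, -0.41],
    [-1, -0.265, 0.042, -0.09, 0, 0, -0.41],
    [-1, -0.274, 0.042, -0.09, 0, 0, -0.41],
  ],
)

```text
time_s: 15.5
tcp_pos: [0.3713, 0.1596, 0.201]
ee_rot: [[0.985, 0.175, -0.002], [0.175, -0.985, 0.0], [-0.002, -0.0, -1.0]]
wrist_force: [-0.7, -0.3, -0.1]
gripper_width: 0.999
```

```bash
python3 snap.py 2; python3 - <<'E'
from m import *
f=lambda n,x,y,w,h,s: cv2.resize(pickle.load(open(n+'2.pkl','rb'))['frame'][y:y+h,x:x+w],None,fx=s,fy=s,interpolation=2)
a=np.hstack([f('top',256,182,50,60,5),f('scene',279,207,50,60,5)]);b=np.hstack([f('top',205,117,50,50,5),f('scene',357,285,50,50,5)])
cv2.imwrite('pics/c2.png',np.vstack([a,b])[:,:,::-1])
E
```

```text
(no output)
```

View pics/c2.png

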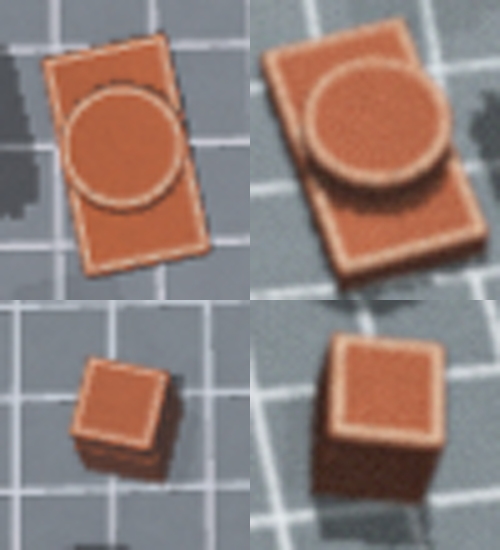

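The square cover lies flat and aligned on its dish in both crops. The round cover is at (123,147) in the top crop and (379,121) in the scene crop.

```bash
python3 - <<'E'
from m import *
ct=pickle.load(open('top2.pkl','rb'));cs=pickle.load(open('scene2.pkl','rb'))
q=lambda c,x,y,x0,y0,z: onz(c,x0+(x+.5)/5-.5,y0+(y+.5)/5-.5,z)*1000
print('round',q(ct,123,147,256,182,.036),q(cs,129,121,279,207,.036))
T=np.array([q(ct,*p,205,117,.056) for p in((90,57),(172,73),(155,148),(75,132))])
S=np.array([q(cs,*p,357,285,.056) for p in((83,33),(193,46),(191,144),(81,133))])
for P in(T,S): print(cv2.minAreaRect(P.astype(np.float32)))
E
python3 go.py .4703 .0158 .0205 100
```

```text
round [468.31865539  16.23470539] [470.72913529  15.63296361]
((651.475830078125, 136.41787719726562), (41.602352142333984, 38.7981071472168), 76.76661682128906)
((652.432861328125, 135.810302734375), (40.27448654174805, 39.689292907714844), 75.69660186767578)
t 15.60 tcp [0.3741 0.161  0.2017] jaw 100.1 w 87.5mm F [-1.3  0.2  0.2] j [ 46.   1. -30.  -0. -59.  54.]
 local [0.0692 0.1599 0.1812] wz 0.002 (alt -3.140) tilt 0.0017
```

Request:
jog_arm(
  moves=[
    [-1, 0.01, 0.024, 0.015, 0, 0, 0],
    [-1, 0.023, 0.054, 0.03, 0, 0, 0],
    [-1, 0.036, 0.084, 0.05, 0, 0, 0],
    [-1, 0.05, 0.116, 0.07, 0, 0, 0],
    [-1, 0.061, 0.142, 0.09, 0, 0, 0],
    [-1, 0.0685, 0.16, 0.11, 0, 0, 0],
    [-1, 0.0685, 0.16, 0.12, 0, 0, 0],
    [-1, 0.0685, 0.16, 0.13, 0, 0, 0],
    [-1, 0.0685, 0.16, 0.14, 0, 0, 0],
    [-1, 0.0685, 0.16, 0.14, 0, 0, 0],
  ],
)

```text
time_s: 16.43
tcp_pos: [0.4704, 0.0142, 0.0587]
ee_rot: [[0.985, 0.172, -0.004], [0.172, -0.985, -0.002], [-0.004, 0.001, -1.0]]
wrist_force: [0.5, -0.5, -0.2]
gripper_width: 1.002
```

```bash
python3 go.py .4697 .0158 .0205 100
```

```text
t 16.43 tcp [0.4704 0.0142 0.0587] jaw 99.9 w 87.2mm F [ 0.5 -0.5 -0.2] j [ 22.  19. -33.  -0. -39.  78.]
 local [-0.0004 -0.0017  0.0382] wz -0.002 (alt 3.139) tilt 0.0045
```

Request:
jog_arm(
  moves=[
    [-1, 0, -0.001, 0.01, 0, 0, 0],
    [-1, 0, -0.001, 0.02, 0, 0, 0],
    [-1, 0, -0.001, 0.03, 0, 0, 0],
    [-1, 0, -0.001, 0.035, 0, 0, 0],
    [-1, 0, -0.001, 0.039, 0, 0, 0],
    [-1, 0, -0.001, 0.04, 0, 0, 0],
    [-1, 0, -0.001, 0.04, 0, 0, 0],
    [-1, 0, -0.001, 0.04, 0, 0, 0],
    [-1, 0, -0.001, 0.04, 0, 0, 0],
    [-1, 0, -0.001, 0.04, 0, 0, 0],
  ],
)

```text
time_s: 17.27
tcp_pos: [0.4706, 0.0164, 0.0215]
ee_rot: [[0.985, 0.173, 0.001], [0.173, -0.985, 0.0], [0.001, -0.0, -1.0]]
wrist_force: [-0.1, 0.1, -0.5]
gripper_width: 1.001
```

```bash
python3 go.py .4697 .0158 .0205 100
```

```text
t 17.27 tcp [0.4706 0.0164 0.0215] jaw 100.0 w 87.1mm F [-0.1  0.1 -0.5] j [ 22.  22. -35.   0. -33.  78.]
 local [-0.0009  0.0004  0.001 ] wz -0.000 (alt 3.141) tilt 0.0011
```

Request:
jog_arm(
  moves=[
    [-0.5, -0.001, 0, 0.001, 0, 0, 0],
    [0, -0.001, 0, 0.001, 0, 0, 0],
    [0.5, -0.001, 0, 0.001, 0, 0, 0],
    [1, -0.001, 0, 0.001, 0, 0, 0],
    [1, -0.001, 0, 0.001, 0, 0, 0],
    [1, -0.001, 0, 0.001, 0, 0, 0],
    [1, -0.001, 0, 0.001, 0, 0, 0],
    [1, -0.001, 0, 0.001, 0, 0, 0],
    [1, -0.001, 0, 0.001, 0, 0, 0],
    [1, -0.001, 0, 0.001, 0, 0, 0],
  ],
)

```text
time_s: 18.1
tcp_pos: [0.4692, 0.0161, 0.0201]
ee_rot: [[0.985, 0.173, 0.0], [0.173, -0.985, 0.0], [0.0, 0.0, -1.0]]
wrist_force: [-0.7, 0.4, 1.1]
gripper_width: 0.705
```

Request:
jog_arm(
  moves=[
    [1, 0, 0, 0, 0, 0, 0],
    [1, 0, 0, -0.005, 0, 0, 0],
    [1, 0, 0, -0.01, 0, 0, 0],
    [1, 0, 0, -0.02, 0, 0, 0],
    [1, 0, 0, -0.035, 0, 0, 0],
    [1, 0, 0, -0.05, 0, 0, 0],
    [1, 0, 0, -0.07, 0, 0, 0],
    [1, 0, 0, -0.09, 0, 0, 0],
    [1, 0, 0, -0.09, 0, 0, 0],
    [1, 0, 0, -0.09, 0, 0, 0],
  ],
)

```text
time_s: 18.93
tcp_pos: [0.4697, 0.0163, 0.1112]
ee_rot: [[0.985, 0.173, 0.003], [0.173, -0.985, 0.001], [0.003, -0.001, -1.0]]
wrist_force: [-0.1, -0.2, -2.0]
gripper_width: 0.704
```

```bash
python3 go.py .4462 .2657 .1 100
```

```text
t 18.93 tcp [0.4697 0.0163 0.1112] jaw 100.0 w 61.2mm F [-0.1 -0.2 -2. ] j [ 22.  14. -30.  -0. -46.  78.]
 local [ 0.02   -0.2497  0.0112] wz -0.001 (alt 3.141) tilt 0.0031
```

Request:
jog_arm(
  moves=[
    [1, 0.002, -0.02, 0, 0, 0, 0],
    [1, 0.004, -0.05, 0, 0, 0, 0],
    [1, 0.007, -0.085, 0, 0, 0, 0],
    [1, 0.01, -0.12, 0, 0, 0, 0],
    [1, 0.013, -0.155, 0, 0, 0, 0],
    [1, 0.015, -0.19, 0, 0, 0, 0],
    [1, 0.018, -0.22, 0, 0, 0, 0],
    [1, 0.02, -0.24, 0.01, 0, 0, 0],
    [1, 0.0205, -0.2497, 0.02, 0, 0, 0],
    [1, 0.0205, -0.2497, 0.03, 0, 0, 0],
  ],
)

```text
time_s: 19.77
tcp_pos: [0.4454, 0.2668, 0.0783]
ee_rot: [[0.984, 0.176, -0.001], [0.176, -0.984, -0.001], [-0.001, 0.001, -1.0]]
wrist_force: [0.3, -0.3, -0.3]
gripper_width: 0.705
```

Request:
jog_arm(
  moves=[
    [1, 0, 0, 0.01, 0, 0, 0],
    [1, 0, 0, 0.02, 0, 0, 0],
    [1, 0, 0, 0.03, 0, 0, 0],
    [1, 0, 0, 0.035, 0, 0, 0],
    [1, 0, 0, 0.037, 0, 0, 0],
    [1, 0, 0, 0.037, 0, 0, 0],
    [1, 0, 0, 0.037, 0, 0, 0],
    [1, 0, 0, 0.037, 0, 0, 0],
    [1, 0, 0, 0.037, 0, 0, 0],
    [1, 0, 0, 0.037, 0, 0, 0],
  ],
)

```text
time_s: 20.6
tcp_pos: [0.4464, 0.2658, 0.0436]
ee_rot: [[0.985, 0.173, 0.001], [0.173, -0.985, 0.001], [0.001, -0.001, -1.0]]
wrist_force: [0.1, 0.0, -1.9]
gripper_width: 0.704
```

```bash
python3 go.py .4462 .2657 .036 100
```

```text
t 20.60 tcp [0.4464 0.2658 0.0436] jaw 100.0 w 61.3mm F [ 0.1  0.  -1.9] j [ 49.  24. -27.   0. -39.  51.]
 local [-0.0002  0.0001  0.0076] wz -0.000 (alt 3.141) tilt 0.0012
```

Request:
jog_arm(
  moves=[
    [1, 0, 0, 0.003, 0, 0, 0],
    [1, 0, 0, 0.005, 0, 0, 0],
    [1, 0, 0, 0.007, 0, 0, 0],
    [1, 0, 0, 0.0078, 0, 0, 0],
    [1, 0, 0, 0.0078, 0, 0, 0],
    [1, 0, 0, 0.0078, 0, 0, 0],
    [1, 0, 0, 0.0078, 0, 0, 0],
    [1, 0, 0, 0.0078, 0, 0, 0],
    [1, 0, 0, 0.0078, 0, 0, 0],
    [1, 0, 0, 0.0078, 0, 0, 0],
  ],
)

```text
time_s: 21.43
tcp_pos: [0.4461, 0.2655, 0.0361]
ee_rot: [[0.985, 0.174, 0.0], [0.174, -0.985, -0.0], [0.0, 0.0, -1.0]]
wrist_force: [-3.1, -0.1, 6.3]
gripper_width: 0.704
```

Contact at the expected height. I release and rise.

Request:
jog_arm(
  moves=[
    [-0.5, 0, 0, 0, 0, 0, 0],
    [-0.6, 0, 0, 0, 0, 0, 0],
    [-0.8, 0, 0, 0, 0, 0, 0],
    [-0.8, 0, 0, 0, 0, 0, 0],
    [-0.8, 0, 0, -0.005, 0, 0, 0],
    [-0.8, 0, 0, -0.02, 0, 0, 0],
    [-1, 0, 0, -0.05, 0, 0, 0],
    [-1, 0, 0, -0.08, 0, 0, 0],
    [-1, 0, 0, -0.11, 0, 0, 0],
    [-1, 0, 0, -0.13, 0, 0, 0],
  ],
)

```text
time_s: 22.27
tcp_pos: [0.4471, 0.2662, 0.1686]
ee_rot: [[0.985, 0.174, 0.003], [0.174, -0.985, 0.003], [0.004, -0.002, -1.0]]
wrist_force: [0.8, 0.5, 0.3]
gripper_width: 0.994
```

```bash
python3 go.py .37 .10 .2 100
```

```text
t 22.27 tcp [0.4471 0.2662 0.1686] jaw 100.0 w 86.5mm F [0.8 0.5 0.3] j [ 49.  15. -19.   0. -56.  51.]
 local [-0.1048  0.1503 -0.0314] wz 0.000 (alt -3.141) tilt 0.0043
```

```bash
python3 snap.py 3; python3 - <<'E'
from m import *
f=lambda n,x,y,w,h,s: cv2.resize(pickle.load(open(n+'3.pkl','rb'))['frame'][y:y+h,x:x+w],None,fx=s,fy=s,interpolation=2)
a=np.hstack([f('top',256,182,50,60,5),f('scene',279,207,50,60,5)]);b=np.hstack([f('top',154,198,50,50,5),f('scene',395,188,50,50,5)])
cv2.imwrite('pics/c3.png',np.vstack([a,b])[:,:,::-1])
for n,u,v in(('top',281,212),('scene',304,237)):
    c=pickle.load(open(n+'3.pkl','rb')); print(n,[fit(c,u,v,t,.018,'rect') for t in(125,140)])
E
```

```text
top [(467.3, 15.4, 112.3, 62.6, 10.2), (467.6, 15.5, 111.7, 62.6, 10.2)]
scene [(470.1, 12.5, 110.6, 63.0, 10.4), (469.8, 12.8, 110.1, 62.3, 10.4)]
```

View pics/c3.png

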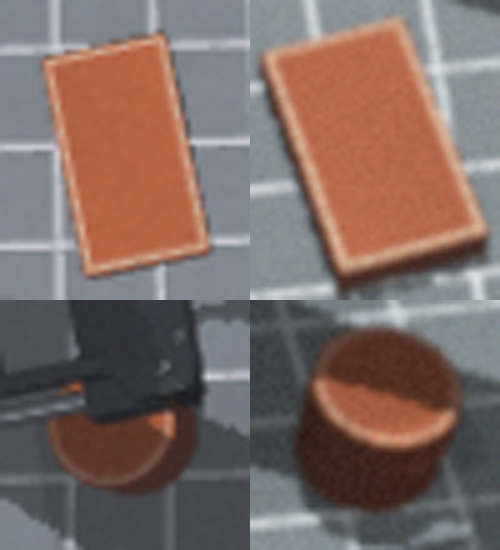

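The oblong cover alone is left at the stack, and the round cover is flat on its dish. I go for the oblong.

Request:
jog_arm(
  moves=[
    [-1, -0.002, 0.025, 0, 0, 0, -0.005],
    [-1, -0.005, 0.06, 0, 0, 0, -0.005],
    [-1, -0.009, 0.095, 0.0, 0, 0, -0.005],
    [-1, -0.012, 0.13, 0.01, 0, 0, -0.005],
    [-1, -0.015, 0.165, 0.03, 0, 0, -0.005],
    [-1, -0.018, 0.2, 0.05, 0, 0, -0.005],
    [-1, -0.021, 0.23, 0.07, 0, 0, -0.005],
    [-1, -0.0225, 0.252, 0.09, 0, 0, -0.005],
    [-1, -0.0225, 0.252, 0.11, 0, 0, -0.005],
    [-1, -0.0225, 0.252, 0.11, 0, 0, -0.005],
  ],
)

```text
time_s: 23.2
tcp_pos: [0.4642, 0.0111, 0.0515]
ee_rot: [[0.985, 0.175, -0.009], [0.175, -0.985, -0.003], [-0.009, 0.001, -1.0]]
wrist_force: [-0.3, 0.2, 0.0]
gripper_width: 1.001
```

Request:
jog_arm(
  moves=[
    [-1, 0, 0, 0.01, 0, 0, 0],
    [-1, 0, 0, 0.02, 0, 0, 0],
    [-1, 0, 0, 0.03, 0, 0, 0],
    [-1, 0, 0, 0.03, 0, 0, 0],
    [-1, 0, 0, 0.03, 0, 0, 0],
    [-1, 0, 0, 0.03, 0, 0, 0],
    [-1, 0, 0, 0.03, 0, 0, 0],
    [-1, 0, 0, 0.03, 0, 0, 0],
    [-1, 0, 0, 0.03, 0, 0, 0],
    [-1, 0, 0, 0.03, 0, 0, 0],
  ],
)

```text
time_s: 24.03
tcp_pos: [0.4678, 0.0136, 0.0256]
ee_rot: [[0.984, 0.178, 0.001], [0.178, -0.984, 0.0], [0.001, -0.0, -1.0]]
wrist_force: [-0.4, 0.0, -0.6]
gripper_width: 0.998
```

```bash
python3 go.py .4687 .0141 .0035 100.3
```

```text
t 24.03 tcp [0.4678 0.0136 0.0256] jaw 100.3 w 86.8mm F [-0.4  0.  -0.6] j [ 22.  22. -35.   0. -33.  79.]
 local [ 0.001  -0.0004  0.0221] wz -0.000 (alt 3.141) tilt 0.0007
```

Request:
jog_arm(
  moves=[
    [-1, 0.001, 0, 0.006, 0, 0, 0],
    [-1, 0.001, 0, 0.012, 0, 0, 0],
    [-1, 0.001, 0, 0.017, 0, 0, 0],
    [-1, 0.001, 0, 0.02, 0, 0, 0],
    [-1, 0.001, 0, 0.0215, 0, 0, 0],
    [-1, 0.001, 0, 0.0215, 0, 0, 0],
    [-0.5, 0.001, 0, 0.0215, 0, 0, 0],
    [0, 0.001, 0, 0.0215, 0, 0, 0],
    [1, 0.001, 0, 0.0215, 0, 0, 0],
    [1, 0.001, 0, 0.0215, 0, 0, 0],
  ],
)

```text
time_s: 24.87
tcp_pos: [0.4688, 0.0137, 0.0039]
ee_rot: [[0.984, 0.178, 0.0], [0.178, -0.984, 0.0], [0.001, -0.0, -1.0]]
wrist_force: [-0.2, -0.1, 1.3]
gripper_width: 0.782
```

Request:
jog_arm(
  moves=[
    [1, 0, 0, 0, 0, 0, 0],
    [1, 0, 0, 0, 0, 0, 0],
    [1, 0, 0, 0, 0, 0, 0],
    [1, 0, 0, 0, 0, 0, 0],
    [1, 0, 0, 0, 0, 0, 0],
    [1, 0, 0, 0, 0, 0, 0],
    [1, 0, 0, -0.005, 0, 0, 0],
    [1, 0, 0, -0.012, 0, 0, 0],
    [1, 0, 0, -0.02, 0, 0, 0],
    [1, 0, 0, -0.03, 0, 0, 0],
  ],
)

```text
time_s: 25.7
tcp_pos: [0.468, 0.0133, 0.0341]
ee_rot: [[0.984, 0.178, -0.001], [0.178, -0.984, -0.0], [-0.001, 0.0, -1.0]]
wrist_force: [-0.1, 0.5, -2.2]
gripper_width: 0.734
```

```bash
python3 go.py .4576 -.3055 .12 59.4
```

```text
t 25.70 tcp [0.468  0.0133 0.0341] jaw 100.3 w 63.9mm F [-0.1  0.5 -2.2] j [ 22.  21. -35.  -0. -35.  79.]
 local [-0.067   0.3119 -0.0859] wz 0.713 (alt -2.429) tilt 0.0015
```

Request:
jog_arm(
  moves=[
    [1, 0, 0, -0.02, 0, 0, 0],
    [1, 0, 0, -0.045, 0, 0, 0],
    [1, 0, 0, -0.075, 0, 0, 0],
    [1, 0, 0, -0.1, 0, 0, 0],
    [1, 0, 0.01, -0.11, 0, 0, 0.03],
    [1, -0.006, 0.03, -0.11, 0, 0, 0.08],
    [1, -0.012, 0.06, -0.11, 0, 0, 0.15],
    [1, -0.02, 0.092, -0.11, 0, 0, 0.22],
    [1, -0.027, 0.125, -0.11, 0, 0, 0.29],
    [1, -0.034, 0.158, -0.11, 0, 0, 0.36],
  ],
)

```text
time_s: 26.53
tcp_pos: [0.4625, -0.1492, 0.1444]
ee_rot: [[0.983, -0.183, 0.0], [-0.183, -0.983, 0.0], [0.0, -0.0, -1.0]]
wrist_force: [1.3, -0.0, -2.1]
gripper_width: 0.731
```

```bash
python3 go.py .4576 -.3055 .1 59.4
```

```text
t 26.53 tcp [ 0.4625 -0.1492  0.1444] jaw 79.5 w 63.6mm F [ 1.3 -0.  -2.1] j [  1.  13. -25.  -0. -52.  78.]
 local [0.0238 0.1546 0.0444] wz 0.350 (alt -2.791) tilt 0.0003
```

Request:
jog_arm(
  moves=[
    [1, 0.005, 0.033, 0, 0, 0, 0.07],
    [1, 0.01, 0.065, 0, 0, 0, 0.14],
    [1, 0.015, 0.097, 0, 0, 0, 0.21],
    [1, 0.019, 0.125, 0, 0, 0, 0.28],
    [1, 0.022, 0.145, 0, 0, 0, 0.34],
    [1, 0.024, 0.154, 0.01, 0, 0, 0.35],
    [1, 0.024, 0.154, 0.025, 0, 0, 0.35],
    [1, 0.024, 0.154, 0.045, 0, 0, 0.35],
    [1, 0.024, 0.154, 0.065, 0, 0, 0.35],
    [1, 0.024, 0.154, 0.08, 0, 0, 0.35],
  ],
)

```text
time_s: 27.37
tcp_pos: [0.4578, -0.3028, 0.0619]
ee_rot: [[0.863, -0.506, -0.002], [-0.506, -0.863, 0.002], [-0.003, -0.0, -1.0]]
wrist_force: [0.3, 0.3, -2.8]
gripper_width: 0.73
```

Request:
jog_arm(
  moves=[
    [1, 0, 0, 0.01, 0, 0, 0],
    [1, 0, 0, 0.015, 0, 0, 0],
    [1, 0, 0, 0.02, 0, 0, 0],
    [1, 0, 0, 0.02, 0, 0, 0],
    [1, 0, 0, 0.02, 0, 0, 0],
    [1, 0, 0, 0.02, 0, 0, 0],
    [1, 0, 0, 0.02, 0, 0, 0],
    [1, 0, 0, 0.02, 0, 0, 0],
    [1, 0, 0, 0.02, 0, 0, 0],
    [1, 0, 0, 0.02, 0, 0, 0],
  ],
)

```text
time_s: 28.2
tcp_pos: [0.4594, -0.3037, 0.044]
ee_rot: [[0.862, -0.506, 0.001], [-0.506, -0.862, -0.0], [0.001, -0.0, -1.0]]
wrist_force: [-0.1, 0.8, -2.3]
gripper_width: 0.729
```

```bash
python3 go.py .4576 -.3055 .0335 59.4
```

```text
t 28.20 tcp [ 0.4594 -0.3037  0.044 ] jaw 59.6 w 63.4mm F [-0.1  0.8 -2.3] j [-17.  26. -23.  -0. -41.  76.]
 local [-0.0006  0.0024  0.0105] wz 0.003 (alt -3.138) tilt 0.0006
```

Request:
jog_arm(
  moves=[
    [1, -0.0005, 0.0024, 0.003, 0, 0, 0.003],
    [1, -0.0005, 0.0024, 0.005, 0, 0, 0.003],
    [1, -0.0005, 0.0024, 0.007, 0, 0, 0.003],
    [1, -0.0005, 0.0024, 0.009, 0, 0, 0.003],
    [1, -0.0005, 0.0024, 0.01, 0, 0, 0.003],
    [1, -0.0005, 0.0024, 0.0105, 0, 0, 0.003],
    [1, -0.0005, 0.0024, 0.0105, 0, 0, 0.003],
    [1, -0.0005, 0.0024, 0.0105, 0, 0, 0.003],
    [1, -0.0005, 0.0024, 0.0105, 0, 0, 0.003],
    [1, -0.0005, 0.0024, 0.0105, 0, 0, 0.003],
  ],
)

```text
time_s: 29.03
tcp_pos: [0.4575, -0.3056, 0.034]
ee_rot: [[0.861, -0.509, -0.0], [-0.509, -0.861, -0.0], [-0.0, 0.0, -1.0]]
wrist_force: [-2.1, 1.7, 5.7]
gripper_width: 0.729
```

Contact at the expected height. I release, then retreat to the start side for a clear view.

Request:
jog_arm(
  moves=[
    [-0.55, 0, 0, 0, 0, 0, 0],
    [-0.7, 0, 0, 0, 0, 0, 0],
    [-0.9, 0, 0, 0, 0, 0, 0],
    [-0.9, 0, 0, 0, 0, 0, 0],
    [-0.9, 0, 0, -0.005, 0, 0, 0],
    [-0.9, 0, 0, -0.02, 0, 0, 0],
    [-0.9, 0, 0, -0.05, 0, 0, 0],
    [-0.9, 0, 0, -0.09, 0, 0, 0],
    [-0.9, 0, 0, -0.13, 0, 0, 0],
    [-0.9, 0, 0, -0.16, 0, 0, 0],
  ],
)

```text
time_s: 29.87
tcp_pos: [0.4584, -0.3061, 0.1972]
ee_rot: [[0.861, -0.508, 0.004], [-0.508, -0.861, -0.002], [0.004, -0.0, -1.0]]
wrist_force: [1.4, 0.1, -0.1]
gripper_width: 0.952
```

```bash
python3 go.py .38 .02 .22
```

```text
t 29.87 tcp [ 0.4584 -0.3061  0.1972] jaw 59.4 w 82.8mm F [ 1.4  0.1 -0.1] j [-17.  16. -12.   0. -61.  76.]
 local [-0.2333 -0.2409 -0.0228] tilt 0.0043
```

Request:
jog_arm(
  moves=[
    [-0.9, -0.025, -0.026, -0.01, 0, 0, 0],
    [-0.9, -0.05, -0.052, -0.02, 0, 0, 0],
    [-0.9, -0.075, -0.078, -0.02, 0, 0, 0],
    [-0.9, -0.1, -0.104, -0.02, 0, 0, 0],
    [-0.9, -0.125, -0.13, -0.02, 0, 0, 0],
    [-0.9, -0.15, -0.156, -0.02, 0, 0, 0],
    [-0.9, -0.175, -0.182, -0.02, 0, 0, 0],
    [-0.9, -0.2, -0.208, -0.02, 0, 0, 0],
    [-0.9, -0.22, -0.228, -0.02, 0, 0, 0],
    [-0.9, -0.23, -0.24, -0.02, 0, 0, 0],
  ],
)

```text
time_s: 30.7
tcp_pos: [0.3808, 0.0202, 0.2138]
ee_rot: [[0.862, -0.506, 0.001], [-0.506, -0.862, 0.001], [0.001, -0.002, -1.0]]
wrist_force: [0.3, -0.1, -0.3]
gripper_width: 0.951
```

Request:
jog_arm(
  moves=[
    [-0.9, 0, 0, 0, 0, 0, 0],
    [-0.9, 0, 0, 0, 0, 0, 0],
    [-0.9, 0, 0, 0, 0, 0, 0],
    [-0.9, 0, 0, 0, 0, 0, 0],
    [-0.9, 0, 0, 0, 0, 0, 0],
    [-0.9, 0, 0, 0, 0, 0, 0],
    [-0.9, 0, 0, 0, 0, 0, 0],
    [-0.9, 0, 0, 0, 0, 0, 0],
    [-0.9, 0, 0, 0, 0, 0, 0],
    [-0.9, 0, 0, 0, 0, 0, 0],
  ],
)

```text
time_s: 31.53
tcp_pos: [0.3817, 0.018, 0.2132]
ee_rot: [[0.861, -0.509, -0.0], [-0.509, -0.861, -0.0], [-0.0, 0.0, -1.0]]
wrist_force: [0.7, 0.7, -0.2]
gripper_width: 0.947
```

```bash
python3 snap.py 4; python3 - <<'E'
from m import *
D={'oblong':(.048,'rect',(412,212),(147,242)),'square':(.056,'rect',(230,140),(382,305)),'round':(.052,'el',(178,222),(420,210)),'small':(.062,'el',(342,137),(232,314))}
t=[];b=[]
for n in('top','scene'):
    c=pickle.load(open(n+'4.pkl','rb'))
    for k,(z,kind,p,s) in D.items():
        q=p if n=='top' else s
        try: print(n,k,fit(c,*q,125,z,kind))
        except Exception as e: print(n,k,e)
        (t if n=='top' else b).append(cv2.resize(cv2.getRectSubPix(c['frame'],(60,60),tuple(map(float,q))),(198,198),interpolation=2))
cv2.imwrite('pics/c4.png',np.vstack([np.hstack(t),np.hstack(b)])[:,:,::-1])
E
```

```text
top oblong (456.8, -303.9, 63.4, 111.5, 59.2)
top square (650.7, 137.9, 41.0, 41.3, 76.4)
top round (447.3, 265.1, 56.6, 60.9)
top small (641.7, -139.5, 30.0, 30.4)
scene oblong (459.7, -306.8, 63.3, 111.2, 59.4)
scene square (653.4, 134.7, 40.3, 40.2, 77.6)
scene round (447.4, 262.7, 59.7, 60.0)
scene small (645.4, -141.9, 26.6, 29.0)
```

View pics/c4.png

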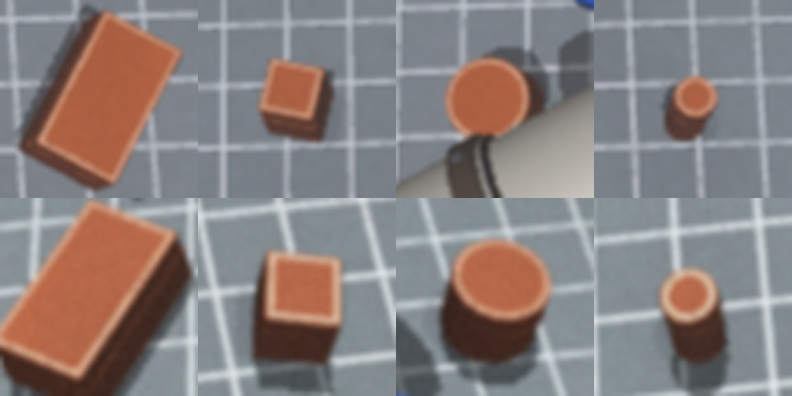

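View pics/top4.png

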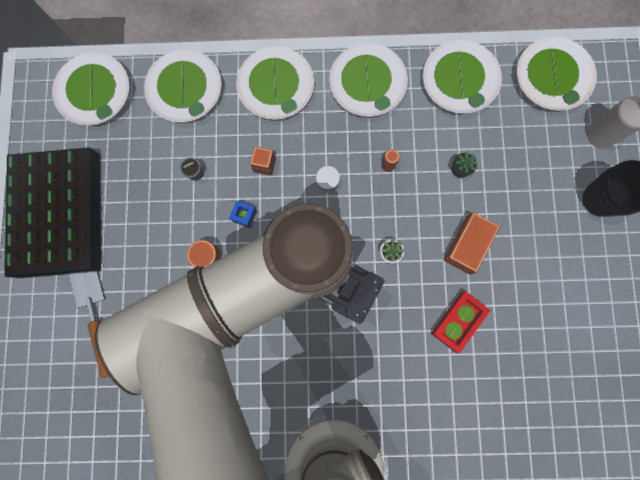

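All four covers are on and flat, within about 3 mm of their dishes, and the pots are where they were. I hand in.

```bash
python3 -c "
from station import *
print(sense()['wrist_force']);print(finish_job())"
```

```text
[-0.06092576  0.01873162  0.20530313]
the job is handed in; nothing more can be done
None
```

I took the stack apart from the top, and all four dishes are closed. I laid the small, square, large round and oblong covers each on its own terracotta dish and handed the job in at about 31.6 s. The red and blue look-alikes were left alone.

- **Position:** in the final two-camera check, each cover's centre averaged over the two views was within about 2 mm of its measured dish centre. Single views differed by up to about 3 mm, and the two cameras disagree with each other by 2–4 mm; the limit is 10 mm.
- **Angle and seating:** the oblong and square covers' edges were within about 1° of their dishes' edges. All four covers looked flat in the pictures. The small, round and oblong covers also met their rims at the expected height; for the square cover I did not take a separate contact force reading.
- **Weaker measurements:** in the final top view the arm partly hid the round cover, so its top-view fit is weaker (56.6 × 60.9 mm against 62 mm). The scene view showed it whole and agreed on its position. The scene-view fit of the small cover was also poor (26.6 × 29.0 mm against 32 mm), and its top view agreed better.
- **Pots and contact:** both succulent pots look upright and unmoved in the pictures, though I did not measure their shift. The gripper was clear of everything and the wrist force was near zero at the end.

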